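# Strike the bench UV lamp with its key

## Robot

A 6-joint arm with a two-finger parallel gripper is mounted at the origin on the work surface. World frame = base frame: x ahead of the robot, y to its left, z up, the work surface at z = 0. Lengths are in mm, angles in degrees, forces in N, time in s.
With the tool pointing down it reaches from about 350 to 850 mm from the base axis. Payload 8.1 kg.
Tool frame: the origin (TCP) lies between the finger pads; the fingertips stand 22 mm ahead of it and the grasp point (between the pads) lies 3 mm ahead of it (r.nose_length is the z of the fingertips in the tool frame, in mm); z points along the fingers, x is the direction in which the jaws open and shut, and the axes are right-handed (so a half turn about z gives the same grasp; the last joint's range is limited). The gripper opens to 85 mm and grips with 20 to 120 N. Pads are 22 mm wide; open, the fingers measure 114 mm over their backs; the gripper's body (76 mm by 85 mm) begins 54 mm behind the grasp point. The pads swing forward as they close: fully open they stand 13 mm farther back than shut.
Start: joints at [-77.487, 7.471, 85.268, -0, 87.261, -4.893], TCP at [179.509, -572.522, 253.292] pointing down, gripper open.
Joint ranges: [-169.43, 169.43], [-51.17, 129.36], [1.28, 143.12], [-76.62, 256.62], [0, 156.53], [-152.29, 152.29]. Speed limits (degrees/s): [136.94, 136.94, 159.86, 180, 180, 180].

## Interface

Orientations are given as [roll, pitch, yaw] about the fixed x, y, z axes, in that order (R = Rz(yaw) Ry(pitch) Rx(roll)).
In Python, from bench import r gives the robot as it stands.
- The arm moves only by the shell command python3 -m jog 'ROWS' [FORCE]. ROWS is JSON, a list of rows, each a list of 5 numbers: the shift along the tool's x, y, z in m, then the turn about the tool's z in degrees, then the opening in per cent of the stroke, from 0 (shut) to 100 (fully open). A call has 1 to 8 rows; each row is the pose to reach, as a shift and turn from the pose measured when the call began, along the tool's axes at that moment; what a row does not reach only later rows make up. A row lasts 1/10 s, in which the tool goes at most 50 mm and 8.59 degrees, less where a joint would pass 70% of its speed; a pose out of reach is approached as far as the arm can. A call with a gripper value outside its range is refused whole. The fingers move at their own pace and stop on an object; FORCE is the grip in N (left out, the last holds). Time passes only in rows, so rows that repeat a pose let the fingers close. It gives the time, the measured TCP pose, the force and the opening at its end, in the units of the state.
- r.sense(): the state, without advancing time (a new reading comes with each control period).
- r.snapshot(name): name is "side" or "top" or "wrist"; returns a dict with "image" (384x512x3 uint8, red, green, blue), "K" (3x3 intrinsics, pixels), "T" (4x4, takes a point from camera to world coordinates); the wrist camera has in their place "tool_from_camera" (4x4, takes a point from camera to tool coordinates, whose origin is the TCP and whose axes are the tool frame's). Camera axes: x right, y down, z forward; pixel columns grow to the right and rows downward; lengths in mm; the calibration is good to about 2 mm. A picture is of the moment at which its call begins: read the wrist's pose just before it. There is no depth.
- r.hand_in(): hands the job in, once; it reports no verdict.
Trained networks look in a picture, given as the dict that the camera call returned (one of the last four; its "shot" number tells which), for a name from the list of things; names that differ only in an ending like _2 or _b are one class to them, and where a whole thing is asked for, a point or a joint stands for the part that bears it (a point fixed in the world has none). Each returns a list of dicts, best first, with "conf" (0 to 1); they miss things now and then, are a little off and sometimes report something else, mostly with a low value. They report only what shows in the picture. A call takes as long as a camera call.
- r.search_frame(picture, label): "bbox" ([left, top, right, bottom] in pixels, round what is visible of it).
- r.pinpoint(picture, label): "uv" ([column, row] in pixels: a listed point, or the origin of a listed thing).
The state is a dict: "time": time; "joint_pos": joint angles; "qd": joint speeds; "joint_efforts": joint torques, N m; "tool_pos": TCP position; "tcp_rot": TCP orientation; "ft_force": force on the tool from outside, world axes, zero at the start; "wrist_torque": the same for the moment, N m; "finger_gap": finger opening in mm.
Only numpy, scipy, OpenCV 4.12 (cv2) and the standard library are available. Lean on these libraries where they do the work, as an engineer would, in place of code of your own. Each camera call takes 0.05 s, during which the arm holds its last target. There are 200 camera calls.

## Task

Start the UV lamp: take the key with the wide straight-sided head out of the key block, put it fully home in the key switch on the front of the lamp supply, working it past the sticky pins without forcing it, then turn it a full quarter turn clockwise, as far as the stop. The switch springs back if let go, so finish still gripping the key and holding it turned. Leave the round-headed keys in their slots, do not press the stop button, and leave the other things on the bench where they stand.

Things in the scene. Friction and masses are not known exactly. Their poses are not given: they have to be found in the camera images.
- key_head (a point): centre of the lamp key's head: the one key of three with a wide straight-sided head. It stands blade down in any one of the key block's slots. Head: black plastic plate 40 mm wide (own y), 8 mm thick (own x), 26 mm tall (13 above and below this point). Own z points up, from blade to head. The key is the same either way round (half a turn about z). Mass about 50 g
- key_shoulder (a point): underside of that key's steel collar, on the key's axis, 25 mm below the head's centre; this rests on the switch's face when the key is fully home. Collar 18 mm across, 12 mm long, up to the head
- key_tip (a point): tip of that key's steel blade, on its axis, 33 mm below the collar's underside, 58 mm below the head's centre. Blade 10 mm wide (key's y), 4 mm thick (x), 24 mm long, its last 8 mm tapering to 5 by 2 mm; between blade and collar a round neck 4.6 mm thick, 9 mm long
- key_block: fixed wooden block, 60 mm (own x) by 200 mm (own y), 46 mm high, origin at the centre of its underside. Three slots in its top at y = -64, 0 and +64 mm, one key in each: head's width along the block's y, collar resting on the block's top, blade 33 mm down in the slot
- keyhole (a point): centre of the keyhole, level with the switch's face, on its vertical axis. The face is a steel disc 45 mm across, 10 mm above the supply's front deck, 80 mm above the bench. With the switch at rest its slot lies along this frame's x: 12 mm long (x), 6 mm wide (y), mouth bevelled a further 2.5 mm all round; z points up. The key goes in blade down, 33 mm
- switch (a joint): turn of the key switch, rad: 0 at rest, growing clockwise seen from above, stop at 1.571. A spring turns it back: 0.03 N m at rest, 0.12 N m at the stop; the blade has 0.1 to 0.2 rad of play. It turns only with the key within 3 mm of home. Four sticky spring pins bear on the blade's edges 13 to 28 mm below the face: a straight push meets up to 25 N, small rocking or up-down strokes ease it
- lamp_supply: fixed lamp power supply, 280 mm deep (own x), 260 mm wide (own y), origin at the centre of its underside, front towards its -x. Its front deck, 150 mm deep, is 70 mm high, the housing behind it 140 mm high. The key switch stands in the deck at x = -72, y = -45 mm, 82 mm in front of the housing; a stop button at x = -72, y = +70 mm
- stop_button (a joint): press of the mushroom-shaped stop button on the deck, m: 0 out, 0.006 pressed; 40 mm across, its top 32 mm above the deck; 5 N starts to move it
- round_key_a: a key like the lamp key but with a round head 25 mm across, standing in another slot of the block; origin at the tip of its blade
- round_key_b: a second key with a round head, the same as round_key_a, in the last slot
- beaker: glass beaker, 72 mm across, 95 mm tall; a bystander, loose; origin at the centre of its underside
- flask: glass conical flask, 86 mm across its foot, 120 mm tall; a bystander, loose; origin at the centre of its underside
- wash_bottle: white plastic wash bottle with a bent spout, 68 mm across, 205 mm tall; a bystander, loose; origin at the centre of its underside
- bulb: black rubber pipette bulb, 56 mm across, 75 mm tall; a bystander, loose; origin at the centre of its underside
- dishes: stack of three clear dishes, 90 mm across, 43 mm high; a bystander, loose; origin at the centre of its underside
- timer: white bench timer lying flat, 55 by 75 by 18 mm; a bystander, loose; origin at the centre of its underside
- stopper: black rubber stopper, 30 mm across, 28 mm tall; a bystander, loose; origin at the centre of its underside

How it is judged (in metres and radians):
On the way, in this order (a step that is already met when the one before it is completed fails the run):
1. the lamp key is held in the fingers, clear above the key block (contact force between the fingers and lamp_key above 1 N and z of key_shoulder in the frame of key_block above 0.08 m), for 0.1 s.
2. the key is fully home in the key switch, which is not yet turned (contact force between the fingers and lamp_key above 1 N and z of key_shoulder in the frame of keyhole below 0.003 m and horizontal distance between key_shoulder and keyhole below 0.004 m and value of joint switch below 0.5 rad), for 0.1 s.
At the end, for the whole second after the job is handed in: the lamp key is still gripped by the fingers, its collar within 3 mm of the switch's face and 4 mm of its axis, and the switch is held still at more than 1.35 rad (77 degrees) of its quarter turn against its spring; both round-headed keys are in their slots (within 7 mm of fully in) (contact force between the fingers and lamp_key above 1 N and z of key_shoulder in the frame of keyhole below 0.003 m and horizontal distance between key_shoulder and keyhole below 0.004 m and value of joint switch above 1.35 rad and velocity of joint switch between -0.2 and 0.2 rad/s and z of each of round_key_a, round_key_b in the frame of key_block below 0.02 m); the arm keeps its last pose, push and grip.
It fails at once if the key is forced in: while the switch is still unturned (below 0.2 rad) it presses on the lamp supply and its switch with more than 60 N (contact force between lamp_key and lamp_supply above 60 N and value of joint switch below 0.2 rad).
It fails at once if the stop button is pressed (more than 3 mm) (value of joint stop_button above 0.003 m).
It fails at once if a round-headed key is drawn out or shifted by more than 20 mm (distance of any of round_key_a, round_key_b from where it was at the start of the episode above 0.02 m).
It fails at once if another thing on the bench is moved by more than 40 mm (distance of any of beaker, flask, wash_bottle, bulb, dishes, timer, stopper from where it was at the start of the episode above 0.04 m).
It also fails if it takes over 51 s, if anything falls off the work surface, if the arm or the gripper's body presses on something with over 40 N, if the wrist force passes 120 N, or if a joint passes its speed limit or range.

## Working session

There is one attempt and no reset: what is moved stays moved. The work goes in short steps, Python scripts to look and compute and a shell command to move; the robot and the scene stay as the last step left them, time stands still between calls to the robot, and variables do not carry over. Pictures are saved under pics/ and viewed, about 8 in all and at most 12, crops included, and the job is handed in when it is done.

```bash
ls; mkdir -p pics
cat > h.py <<'E'
import numpy as np,cv2
from scipy.spatial.transform import Rotation as Ro
from bench import r
def tool():
    s=r.sense(); T=np.eye(4); T[:3,:3]=Ro.from_euler('xyz',s['tcp_rot'],degrees=True).as_matrix(); T[:3,3]=s['tool_pos']; return T
def snap(n):
    W=tool(); p=r.snapshot(n)
    p['W']=p['T'] if n!='wrist' else W@np.array(p['tool_from_camera'])
    return p
def atz(p,uv,z):
    T=np.array(p['W']); d=T[:3,:3]@np.linalg.inv(p['K'])@np.array([*uv,1.]); o=T[:3,3]
    return o+d*(z-o[2])/d[2]
def proj(p,X):
    T=np.linalg.inv(p['W']); c=T[:3,:3]@np.array(X)+T[:3,3]; u=np.array(p['K'])@c; return u[:2]/u[2]
def save(p,f): cv2.imwrite('pics/'+f,np.ascontiguousarray(p['image'][:,:,::-1]))
E
python3 - <<'E'
from h import *
np.set_printoptions(precision=1,suppress=True)
print(r.sense())
pics=[]
for n in ['side','top','wrist']:
    p=snap(n); pics.append(p['image'])
    print(n,p['W'][:3,3])
    for l,z in [('key_head',84),('key_shoulder',46),('keyhole',80),('stop_button',102),('round_key_a',13),('key_block',0),('lamp_supply',0)]:
        for d in r.pinpoint(p,l)[:3]:
            if d['conf']>.2: print(n,l,round(d['conf'],2),np.array(d['uv']),atz(p,d['uv'],z))
    for l in ['key_head','round_key_a','key_block','lamp_supply']:
        for d in r.search_frame(p,l)[:3]:
            if d['conf']>.2: print(n,'box',l,round(d['conf'],2),np.array(d['bbox']))
    save(p,n+'0.png')
E
```

```text
pics
{'time': 0.0, 'joint_pos': array([-77.5,   7.5,  85.3,   0. ,  87.3,  -4.9]), 'qd': array([-0. , -0.1, -0. , -0. ,  0.1,  0. ]), 'joint_efforts': array([ -0. , -56.9, -50.1,  -0. ,   0. ,   0. ]), 'tool_pos': array([ 179.4, -572. ,  252.2]), 'tcp_rot': array([-180. ,    0.1,  -72.6]), 'ft_force': array([-0.5,  0.6,  0.8]), 'wrist_torque': array([-0.,  0.,  0.]), 'finger_gap': 85.23522920947079}
side [268.4 523.7 808.9]
side key_head 0.46 [265.6 170. ] [ 542.8 -173.    84. ]
side key_shoulder 0.39 [265.3 171.8] [ 555.1 -201.9   46. ]
side keyhole 0.76 [221.  242.8] [550.6  99.5  80. ]Traceback (most recent call last):
  File "<stdin>", line 9, in <module>
ValueError: it knows: beaker, bulb, dishes, flask, key_block, key_head, key_shoulder, key_tip, keyhole, lamp_supply, round_key, stopper, timer, wash_bottle
```

```bash
cat > look.py <<'E'
from h import *
import sys
np.set_printoptions(precision=1,suppress=True)
def look(n,tag,boxes=True):
    p=snap(n)
    for l,z in [('key_head',71),('key_shoulder',46),('keyhole',80),('round_key',13),('key_block',0),('lamp_supply',0)]:
        for d in r.pinpoint(p,l)[:3]:
            if d['conf']>.15: print(n,l,round(d['conf'],2),np.array(d['uv']),atz(p,d['uv'],z))
    if boxes:
      for l in ['key_head','round_key','key_block','lamp_supply']:
        for d in r.search_frame(p,l)[:3]:
            if d['conf']>.15: print(n,'box',l,round(d['conf'],2),np.array(d['bbox']))
    save(p,f'{n}{tag}.png'); return p
E
python3 - <<'E'
from look import *
a=[look(n,'0')['image'] for n in ['side','top']]
w=look('wrist','0')
E
```

```text
side key_head 0.53 [263.3 169.4] [ 554.9 -185.3   71. ]
side key_shoulder 0.63 [265.7 172.9] [ 552.2 -197.9   46. ]
side keyhole 0.77 [222.3 241.7] [549.1  95.4  80. ]
side keyhole 0.72 [197.5 176.2] [715.5 -80.2  80. ]
side round_key 0.57 [271.6 169.9] [ 552.2 -248.8   13. ]
side round_key 0.44 [251.3 196.1] [ 567.8 -122.2   13. ]
side key_block 0.97 [261.4 184.7] [ 562.4 -188.1    0. ]
side lamp_supply 0.8 [194.  262.1] [619.4 132.9   0. ]
side box key_head 0.44 [261.5 163.6 270.6 174.9]
side box round_key 0.63 [258.4 357.7 286.7 384. ]
side box round_key 0.57 [271.  149.7 279.7 163.9]
side box key_block 0.65 [239.1 155.6 287.  210.9]
side box lamp_supply 0.82 [ 80.7 176.1 265.1 329.9]
top key_head 0.48 [307.  204.8] [ 526.1 -251.6   71. ]
top key_head 0.39 [292.5 196. ] [ 551.1 -199.9   71. ]
top key_shoulder 0.54 [289.  198.8] [ 545.1 -190.5   46. ]
top key_shoulder 0.42 [379.4 212.3] [ 531.7 -504.9   46. ]
top keyhole 0.9 [205.6 191.7] [532.1  95.5  80. ]
top round_key 0.57 [306.6 202.3] [ 545.7 -256.1   13. ]
top round_key 0.5 [269.9 193.1] [ 564.8 -122.7   13. ]
top key_block 0.88 [286.6 198.5] [ 554.3 -184.7    0. ]
top lamp_supply 0.56 [201.4 174.2] [610.5 133.4   0. ]
top box key_head 0.56 [284.5 194.7 293.8 201.1]
top box key_block 0.73 [256.8 181.8 317.5 214. ]
top box key_block 0.43 [133.3 237.2 149.5 249.6]
top box lamp_supply 0.58 [153.1 115.4 245.3 215.4]
```

View pics/top0.png

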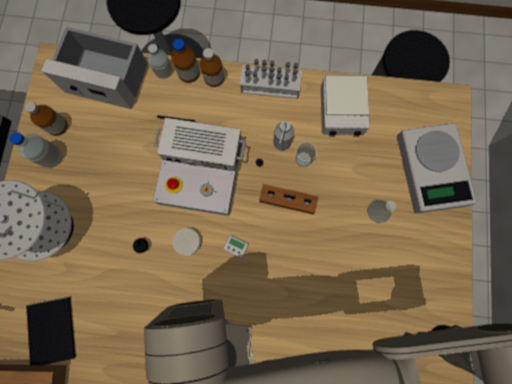

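View pics/side0.png

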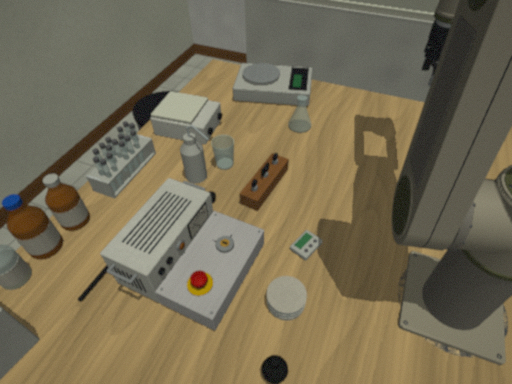

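The top view shows the key block near px (289,199), the switch at (206,190) and the stop button at (173,184). The middle key looks like the lamp key. I'll check this from closer with the wrist camera.

```bash
cat >> h.py <<'E'
def rel(X,yaw=None):
    W=tool(); s=r.sense()
    d=W[:3,:3].T@(np.array(X)-W[:3,3])/1000
    t=0 if yaw is None else -((yaw-s['tcp_rot'][2]+180)%360-180)
    print('rel',d.round(4),'turn',round(t,2),'| tcp',s['tool_pos'].round(1),s['tcp_rot'].round(2),'F',s['ft_force'].round(1),'t',round(s['time'],2),'gap',round(s['finger_gap'],1))
E
python3 - <<'E'
from h import *
print(np.array(r.snapshot('wrist')['tool_from_camera']).round(2), r.snapshot('wrist')['K'])
rel([490,-190,330],-8)
E
```

```text
[[   1.      0.     -0.     -0.15]
 [  -0.      0.95    0.32  -82.41]
 [   0.     -0.32    0.95 -120.34]
 [   0.      0.      0.      1.  ]] [[273.84696516   0.         254.61105071]
 [  0.         273.84696516 190.12743132]
 [  0.           0.           1.        ]]
rel [-0.2721 -0.4107 -0.0767] turn -64.6 | tcp [ 179.5 -572.5  253.3] [-180.    -0.   -72.6] F [-1.2  0.1  0.6] t 1.95 gap 85.5
```

```bash
python3 -m jog '[[-0.253,-0.471,-0.017,-64.6,100],[-0.253,-0.471,-0.017,-64.6,100],[-0.253,-0.471,-0.017,-64.6,100],[-0.253,-0.471,-0.017,-64.6,100],[-0.253,-0.471,-0.017,-64.6,100],[-0.253,-0.471,-0.017,-64.6,100],[-0.253,-0.471,-0.017,-64.6,100],[-0.253,-0.471,-0.017,-64.6,100]]'
python3 - <<'E'
from h import *
rel([553,-190,270],-8)
E
```

```text
time: 2.75
tool_pos: [460.2, -285.0, 266.4]
tcp_rot: [180.0, -0.0, -7.7]
ft_force: [0.3, -1.2, 0.2]
finger_gap: 85.4
rel [ 0.0793 -0.1065 -0.0036] turn 0.34 | tcp [ 460.2 -285.   266.4] [ 1.7998e+02 -4.0000e-02 -7.6600e+00] F [ 0.3 -1.2  0.2] t 2.75 gap 85.4
```

```bash
python3 -m jog '[[0.04,-0.053,0,0,100],[0.08,-0.107,-0.004,0,100],[0.08,-0.107,-0.004,0,100],[0.08,-0.107,-0.004,0,100]]'
python3 - <<'E'
from look import *
p=look('wrist','1')
a=look('top','1'); b=look('side','1')
E
```

```text
time: 3.15
tool_pos: [556.3, -185.8, 270.5]
tcp_rot: [-179.9, -0.1, -7.4]
ft_force: [-0.4, -0.8, 0.2]
finger_gap: 85.4
wrist key_head 0.72 [250.2 172.3] [ 550.3 -188.    71. ]
wrist key_head 0.2 [250.6 205.9] [ 545.  -231.4   71. ]
wrist key_shoulder 0.7 [400.7 106.9] [ 740.1 -137.1   46. ]
wrist key_shoulder 0.64 [251.4 168.3] [ 551.4 -189.5   46. ]
wrist round_key 0.75 [253.3 205.9] [ 545.2 -255.1   13. ]
wrist round_key 0.64 [248.6 113. ] [ 556.2 -122.3   13. ]
wrist key_block 0.79 [253.1 157.7] [ 553.9 -185.6    0. ]
wrist box key_head 0.71 [244.8 157.2 259.5 192.4]
wrist box round_key 0.74 [243.2 107.1 256.2 128.7]
wrist box round_key 0.43 [252.6 319.1 290.7 340.4]
wrist box key_block 0.8 [228.8  82.9 275.8 239.5]
wrist box lamp_supply 0.53 [158.3   1.2 198.8   1.9]
top keyhole 0.97 [205.6 190.6] [535.8  96.   80. ]
top round_key 0.54 [271.5 195.4] [ 557.1 -129.3   13. ]
top key_block 0.87 [285.5 198.4] [ 554.2 -180.8    0. ]
top lamp_supply 0.79 [200.2 176.7] [600.7 136.5   0. ]
top box key_block 0.56 [261.6 182.1 309.8 209.6]
top box lamp_supply 0.74 [152.9 113.9 246.1 214.4]
side key_head 0.63 [267.5 168.3] [ 545.2 -194.3   71. ]
side key_shoulder 0.56 [263.7 175.5] [ 553.7 -185.4   46. ]
side keyhole 0.61 [221.4 242.2] [550.5  97.6  80. ]
side keyhole 0.59 [254.5 195.1] [535.9 -74.5  80. ]
side round_key 0.44 [272.4 168.9] [ 551.4 -254.    13. ]
side round_key 0.38 [252.  194.9] [ 567.7 -127.4   13. ]
side key_block 0.78 [266.6 183.9] [ 548.7 -197.3    0. ]
side lamp_supply 0.69 [194.9 261.9] [617.6 131.5   0. ]
side box key_head 0.62 [260.8 165.1 268.2 175.1]
side box round_key 0.61 [288.6  96.2 309.6 132.2]
side box round_key 0.39 [271.6 153.9 277.6 162.6]
side box key_block 0.89 [238.9 155.8 288.6 214.2]
side box lamp_supply 0.95 [ 81.8 178.3 263.5 330.5]
```

View pics/wrist1.png

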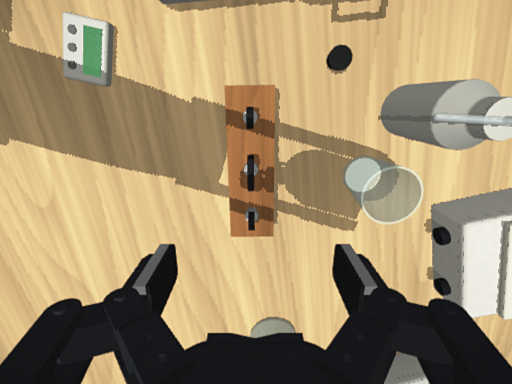

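The wrist view confirms it: the wide-headed key is in the middle slot (px 251,172), with round keys at (250,118) and (252,217). Next I'll measure the block and the head by segmentation.

```bash
cat > seg.py <<'E'
from look import *
from scipy.optimize import least_squares
def seg(p):
    im=p['image']; hsv=cv2.cvtColor(np.ascontiguousarray(im),cv2.COLOR_RGB2HSV)
    H,S,V=[hsv[:,:,i].astype(int) for i in range(3)]
    c=proj(p,[553,-188,46]); print('c',c, hsv[int(c[1])-12,int(c[0])+17], hsv[int(c[1]),int(c[0])-80])
    # fit with red/blue ratio
    R,B=im[:,:,0].astype(float)+1,im[:,:,2].astype(float)+1
    return R/B,V,H,S
E
python3 - <<'E'
from seg import *
p=snap('wrist'); q,V,H,S=seg(p)
for row in (130,160,190): print(row,[f"{H[row,c]}/{S[row,c]}/{V[row,c]}" for c in range(216,288,3)])
E
```

```text
c [254.3 163.7] [ 14 149 169] [ 19 100 135]
130 ['18/102/158', '19/101/151', '19/100/140', '18/101/137', '13/147/167', '14/152/179', '13/149/176', '13/150/172', '14/152/174', '14/150/165', '13/148/167', '14/153/137', '14/150/180', '14/150/134', '14/151/101', '14/146/103', '14/142/97', '13/145/104', '13/153/102', '14/153/105', '16/124/113', '18/101/134', '18/100/143', '18/100/138']
160 ['18/100/158', '19/100/153', '19/101/156', '19/102/208', '20/97/228', '13/154/179', '13/150/170', '14/152/170', '13/149/169', '14/148/160', '13/150/167', '100/14/55', '108/30/42', '90/12/43', '12/118/99', '14/151/103', '14/151/152', '14/151/162', '14/151/162', '14/151/167', '18/105/136', '19/99/136', '18/101/222', '18/101/210']
190 ['19/100/155', '18/100/158', '19/102/158', '18/100/158', '19/100/155', '14/148/176', '14/150/173', '14/150/173', '13/150/167', '14/152/168', '14/150/175', '13/148/181', '13/150/172', '14/152/173', '14/154/103', '13/147/165', '13/148/150', '14/154/98', '14/147/90', '13/150/92', '18/99/132', '18/101/215', '19/101/218', '18/101/217']
```

```bash
cat > seg.py <<'E'
from look import *
from scipy.optimize import least_squares
def fitblock(p,x0=(553,-187,-8)):
    hsv=cv2.cvtColor(np.ascontiguousarray(p['image']),cv2.COLOR_RGB2HSV)
    m=cv2.inRange(hsv,(11,122,60),(16,190,255)); m=cv2.morphologyEx(m,cv2.MORPH_OPEN,np.ones((3,3)))
    cs,_=cv2.findContours(m,cv2.RETR_EXTERNAL,cv2.CHAIN_APPROX_NONE)
    c=max(cs,key=cv2.contourArea); print('bbox',cv2.boundingRect(c))
    pts=cv2.convexHull(c)[:,0].astype(float)
    per=cv2.approxPolyDP(cv2.convexHull(c),1.5,True)[:,0]
    pts=np.concatenate([np.linspace(per[i-1],per[i],20) for i in range(len(per))])
    L=np.array([[a,b,z] for a in(-30,30) for b in(-100,100) for z in(0,46)],float)
    def f(v):
        R=Ro.from_euler('z',v[2],degrees=True).as_matrix(); X=L@R.T+[v[0],v[1],0]
        h=cv2.convexHull(np.array([proj(p,x) for x in X],np.float32))
        return [cv2.pointPolygonTest(h,(float(a),float(b)),True) for a,b in pts]
    s=least_squares(f,x0,diff_step=1e-3,loss='soft_l1'); print('block x,y,yaw',s.x,'rms px',np.sqrt(np.mean(np.square(f(s.x))))); return s.x
E
python3 - <<'E'
from seg import *
p=snap('wrist'); v=fitblock(p)
print(proj(p,[v[0],v[1],71]))
rel([v[0],v[1],180],v[2])
E
```

```text
bbox (226, 81, 51, 153)
block x,y,yaw [ 550.4 -188.6   -6.7] rms px 0.8847526650388355
[252.2 169.2]
rel [-0.  -0.   0.1] turn -0.96 | tcp [ 553.7 -189.6  270.4] [180.   -0.   -7.7] F [ 0.6 -0.4  0.6] t 4.9 gap 85.5
```

```bash
sed -i 's/precision=1/precision=4/' look.py; python3 -m jog '[[-0.0034,-0.0005,0.05,-1,60],[-0.0034,-0.0005,0.1,-1,60],[-0.0034,-0.0005,0.12,-1,60],[-0.0034,-0.0005,0.12,-1,60],[-0.0034,-0.0005,0.12,-1,60]]'
python3 - <<'E'
from seg import *
p=look('wrist','2',False); v=fitblock(p)
print(proj(p,[v[0],v[1],71]))
rel([v[0],v[1],90],v[2])
E
```

```text
time: 5.4
tool_pos: [550.8, -188.9, 151.2]
tcp_rot: [180.0, -0.1, -6.7]
ft_force: [0.5, -0.6, 1.4]
finger_gap: 51.1
wrist key_head 0.59 [254.8 208.1] [ 550.3354 -189.1727   71.    ]
wrist key_shoulder 0.64 [255.8 196.5] [ 551.3046 -188.6822   46.    ]
wrist round_key 0.95 [254.6 119.3] [ 557.5692 -125.7608   13.    ]
wrist round_key 0.75 [256.2 243.3] [ 544.4377 -253.6416   13.    ]
wrist key_block 0.88 [256.2 178.6] [ 552.2463 -185.9696    0.    ]
bbox (216, 73, 79, 218)
block x,y,yaw [ 550.4591 -188.4909   -6.6426] rms px 0.6316936642325791
[254.8562 207.2902]
rel [-0.001  -0.0005  0.0618] turn -0.02 | tcp [ 551.2 -189.   151.8] [179.94  -0.16  -6.67] F [-0.8  0.4  0.1] t 5.75 gap 51.3
```

View pics/wrist2.png

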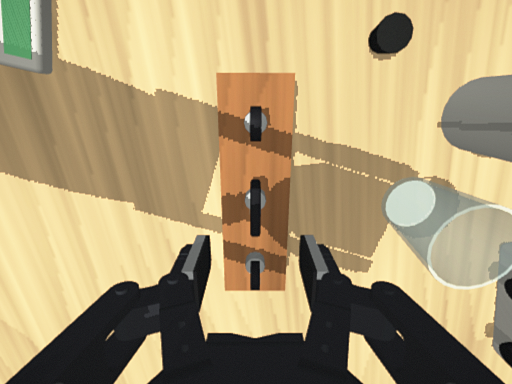

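```bash
python3 -m jog '[[-0.001,-0.0005,0.035,0,40],[-0.001,-0.0005,0.065,0,40],[-0.001,-0.0005,0.069,0,40],[-0.001,-0.0005,0.069,0,0],[-0.001,-0.0005,0.069,0,0],[-0.001,-0.0005,0.069,0,0],[-0.001,-0.0005,0.069,0,0]]' 60
python3 -m jog '[[0,0,0,0,0],[0,0,0,0,0]]'
```

```text
time: 6.45
tool_pos: [551.5, -189.0, 84.6]
tcp_rot: [179.9, -0.3, -6.7]
ft_force: [-1.4, 0.7, 4.9]
finger_gap: 6.9
time: 6.65
tool_pos: [551.5, -189.1, 85.1]
tcp_rot: [179.9, -0.3, -6.7]
ft_force: [-1.7, 0.4, 0.6]
finger_gap: 6.5
```

```bash
python3 -m jog '[[0,0,-0.015,0,0],[0,0,-0.04,0,0],[0,0,-0.08,0,0],[0,0,-0.12,0,0],[0,0,-0.15,0,0],[0,0,-0.15,0,0]]' 80
python3 - <<'E'
from look import *
p=look('wrist','3',False)
rel([534,60,220],84)
E
```

```text
time: 7.25
tool_pos: [553.7, -189.9, 243.2]
tcp_rot: [179.7, -1.0, -6.7]
ft_force: [0.5, -0.4, -0.1]
finger_gap: 6.1
wrist key_head 0.93 [253.3 251.2] [ 543.2316 -285.9609   71.    ]
wrist key_head 0.29 [337.9  56.6] [649.9211 -81.2206  71.    ]
wrist key_shoulder 0.69 [256.  234.7] [ 548.0709 -277.346    46.    ]
wrist key_shoulder 0.33 [266.4 344. ] [ 542.6088 -464.7668   46.    ]
wrist round_key 0.76 [247.9 111.3] [ 556.1673 -124.7857   13.    ]
wrist round_key 0.5 [248.5 208.5] [ 541.0513 -253.411    13.    ]
wrist round_key 0.45 [270.9 343.4] [ 548.3483 -501.7366   13.    ]
wrist key_block 0.65 [252.3 157.7] [ 554.4751 -185.8709    0.    ]
wrist lamp_supply 0.65 [340.   51.3] [674.1817 -69.5543   0.    ]
rel [-0.0448 -0.2448  0.0131] turn -90.66 | tcp [ 550.  -188.3  233.5] [179.93  -0.17  -6.66] F [-0.   0.1 -0.2] t 7.6 gap 5.9
```

View pics/wrist3.png

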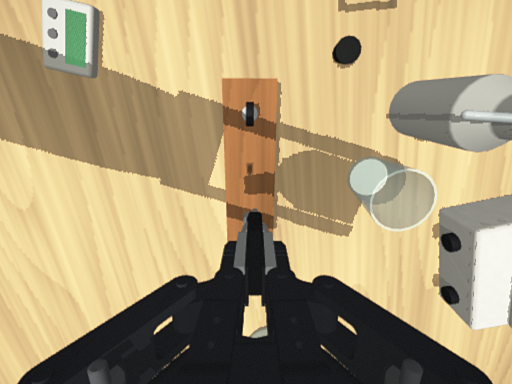

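```bash
python3 -m jog '[[-0.045,-0.281,0,-90.7,0],[-0.045,-0.281,0,-90.7,0],[-0.045,-0.281,0,-90.7,0],[-0.045,-0.281,0,-90.7,0],[-0.045,-0.281,0,-90.7,0],[-0.045,-0.281,0,-90.7,0],[-0.045,-0.281,0,-90.7,0],[-0.045,-0.281,0,-90.7,0]]'
python3 -m jog '[[0,0,0,-22,0],[0,0,0,-22,0],[0,0,0,-22,0],[0,0,0,-22,0]]'
python3 - <<'E'
from look import *
p=look('wrist','4')
Z=look('top','4',False)
rel([538,96,235],84)
E
```

```text
time: 8.4
tool_pos: [537.2, 97.5, 231.9]
tcp_rot: [179.9, 0.0, 62.6]
ft_force: [0.5, -0.3, -0.8]
finger_gap: 6.1
time: 8.8
tool_pos: [536.7, 97.6, 230.9]
tcp_rot: [-180.0, 0.1, 84.7]
ft_force: [-0.9, 0.7, -0.9]
finger_gap: 5.7
wrist key_head 0.89 [252.5 254.8] [627.9195  86.3979  71.    ]
wrist key_shoulder 0.55 [259.7 229.5] [608.4991  96.9584  46.    ]
wrist key_shoulder 0.5 [ 53.3 290.4] [ 673.9835 -187.5871   46.    ]
wrist keyhole 0.73 [251.7 180.6] [534.5474  94.4761  80.    ]
wrist round_key 0.61 [ 89.9 199.9] [ 561.5977 -123.7459   13.    ]
wrist key_block 0.66 [ 49.2 190. ] [ 546.6857 -183.4946    0.    ]
wrist key_block 0.22 [150.5 263.3] [672.838  -71.2426   0.    ]
wrist lamp_supply 0.86 [286.8 218.8] [618.7008 135.0077   0.    ]
wrist box round_key 0.67 [ 45.2 198.7  80.4 226.6]
wrist box key_block 0.97 [  3.1 168.9 124.1 233.7]
wrist box lamp_supply 0.77 [159.8 111.9 444.1 337.7]
top keyhole 0.87 [204.9 193.9] [524.2424  96.8005  80.    ]
top keyhole 0.7 [270.3 196.4] [ 539.7272 -124.6457   80.    ]
top round_key 0.57 [271.7 192.5] [ 567.6977 -128.8976   13.    ]
top round_key 0.36 [305.5 202.1] [ 546.0189 -252.1533   13.    ]
top key_block 0.77 [285.  200.3] [ 547.0713 -179.6219    0.    ]
top lamp_supply 0.75 [199.4 174.9] [607.0994 140.3182   0.    ]
rel [-0.0015  0.001  -0.0031] turn 0.6 | tcp [537.2  97.5 231.9] [179.9    0.09  84.6 ] F [-0.1 -0.5 -0.5] t 9.7 gap 6.4
```

View pics/wrist4.png

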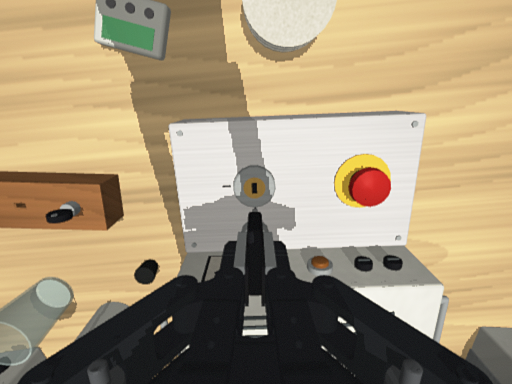

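The switch disc shows at px (255,187), with its dark slot along the image's vertical. I'll refine the disc, the slot, the deck edge and the key in the hand.

Run:
```python
from look import *
p=snap('wrist'); im=np.ascontiguousarray(p['image'])
hsv=cv2.cvtColor(im,cv2.COLOR_RGB2HSV)
# slot: very dark px in disc; brass ring: saturated; disc: greyer than deck
sub=(slice(160,214),slice(228,282))
g=cv2.cvtColor(im,cv2.COLOR_RGB2GRAY)[sub]; S=hsv[sub][:,:,1]
dk=np.argwhere(g[:44]<50); br=np.argwhere((S[:45]>90))
for n,a in (('slot',dk),('brass',br)):
    c=a[:,::-1].mean(0)+[228,160]; print(n,len(a),c,a.min(0)+[160,228],a.max(0)+[160,228],atz(p,c,80))
# deck front corners / edge
a,b=atz(p,(170,114.5),70),atz(p,(424.5,113),70); print(a,b,np.degrees(np.arctan2(*(b-a)[[1,0]])), np.linalg.norm(b-a))
# model projection
T=np.array(p['tool_from_camera'])
for uv in [(252.5,254.8)]:
    d=T[:3,:3]@np.linalg.inv(p['K'])@[*uv,1]; o=T[:3,3]; print('head in tool at y=0',o+d*(0-o[1])/d[1])
cv2.imwrite('pics/c4.png',cv2.resize(im[140:260,195:315,::-1],None,fx=5,fy=5,interpolation=cv2.INTER_NEAREST))
q=snap('side'); sim=np.ascontiguousarray(q['image']); save(q,'side4.png'); print(proj(q,[535,95,80]),proj(q,[537,97,150]))
```

```text
slot 49 [253.9592 186.5918] [182 252] [191 256] [542.3596  96.1608  80.    ]
brass 326 [253.9233 186.589 ] [177 243] [196 264] [542.353   96.1238  80.    ]
[462.7064  19.7168  70.    ] [484.8275 271.5395  70.    ] 84.97980882513731 252.792447012941
head in tool at y=0 [-1.178   0.     13.1245]
[227.594  243.3803] [224.1911 226.2956]
```

View pics/c4.png

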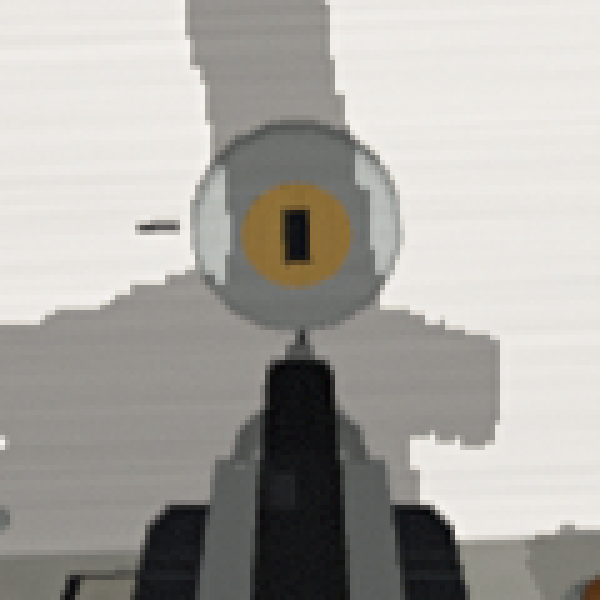

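Run:
```python
from look import *
for n,c in (('side',(225,243)),('top',(206,190))):
    im=cv2.imread(f'pics/{n}0.png'); hsv=cv2.cvtColor(im,cv2.COLOR_BGR2HSV)
    p=snap(n); x,y=c; s=hsv[y-14:y+15,x-14:x+15]
    a=np.argwhere((s[:,:,1]>80)); cc=a[:,::-1].mean(0)+[x-14,y-14]; print(n,len(a),cc,a.min(0)+[y-14,x-14],a.max(0)+[y-14,x-14],atz(p,cc,80),'proj wrist est',proj(p,[542.4,96.1,80]),'edge est',proj(p,[536,95.5,80]))
```

```text
side 59 [224.1356 242.4576] [239 220] [246 228] [543.9692  95.7421  80.    ] proj wrist est [224.6508 242.7738] edge est [227.1324 243.4103]
top 36 [205.9722 189.0833] [186 203] [192 209] [541.205   95.4769  80.    ] proj wrist est [205.839  188.7227] edge est [205.7555 190.5706]
```

```bash
python3 -m jog '[[-0.001,0.0053,0.025,-0.4,0],[-0.001,0.0053,0.05,-0.4,0],[-0.001,0.0053,0.063,-0.4,0],[-0.001,0.0053,0.066,-0.4,0],[-0.001,0.0053,0.066,-0.4,0],[-0.001,0.0053,0.066,-0.4,0]]'
python3 - <<'E'
from look import *
p=snap('wrist'); im=np.ascontiguousarray(p['image'])
print('hole pred px',proj(p,[542.4,95.9,80]))
W=tool()
for z in (72,39,14): print(z,proj(p,(W@[0,0,z,1])[:3]))
rel([542.4,95.9,119],85)
q=snap('side'); qi=np.ascontiguousarray(q['image'])
c=proj(q,[542.4,95.9,95]).astype(int); print('side tip/hole',proj(q,(W@[0,0,72,1])[:3]),proj(q,[542.4,95.9,80]),c)
a=cv2.resize(im[150:270,195:315,::-1],(400,400),interpolation=cv2.INTER_CUBIC)
b=cv2.resize(qi[c[1]-40:c[1]+20,c[0]-30:c[0]+30,::-1],(400,400),interpolation=cv2.INTER_CUBIC)
cv2.imwrite('pics/c5.png',np.hstack([a,b]))
E
```

```text
time: 10.5
tool_pos: [543.2, 96.0, 167.3]
tcp_rot: [179.8, 0.1, 85.0]
ft_force: [0.3, 0.1, 0.5]
finger_gap: 6.2
hole pred px [254.4639 203.972 ]
72 [254.6103 212.9733]
39 [254.6165 233.3446]
14 [254.6228 254.2826]
rel [-0.0002 -0.0011  0.0485] turn 0.01 | tcp [543.3  96.  167.5] [179.77   0.06  85.01] F [ 0.4 -0.9 -0.7] t 10.55 gap 6.3
side tip/hole [223.7303 238.8815] [224.6872 242.7102] [224 239]
```

View pics/c5.png

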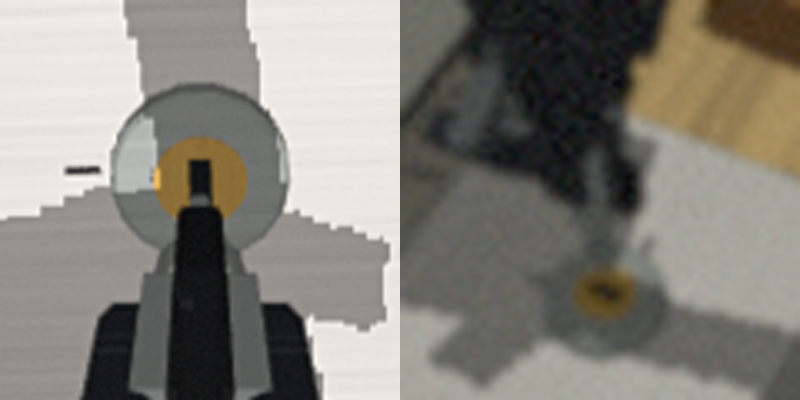

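```bash
python3 -m jog '[[-0.0002,-0.001,0.008,0,0],[-0.0002,-0.001,0.014,0,0],[-0.0002,-0.001,0.018,0,0],[-0.0002,-0.001,0.021,0,0],[-0.0002,-0.001,0.024,0,0],[-0.0002,-0.001,0.025,0,0]]'
```

```text
time: 11.2
tool_pos: [542.3, 95.8, 142.0]
tcp_rot: [179.8, 0.1, 85.0]
ft_force: [0.1, 0.1, -0.8]
finger_gap: 6.4
```

It's in the mouth with no contact force. Next come small strokes with rocking past the pins.

```bash
python3 -m jog '[[0,0,0.004,2,0],[0,0,0.003,-2,0],[0,0,0.006,2,0],[0,0,0.005,-2,0],[0,0,0.008,2,0],[0,0,0.007,-2,0],[0,0,0.009,0,0]]'
```

```text
time: 11.9
tool_pos: [542.9, 95.9, 133.6]
tcp_rot: [179.7, 0.1, 85.1]
ft_force: [-0.4, 0.1, 3.3]
finger_gap: 6.3
```

```bash
python3 -m jog '[[0,0,0.003,2,0],[0,0,0.002,-2,0],[0,0,0.005,2,0],[0,0,0.004,-2,0],[0,0,0.007,2,0],[0,0,0.006,-2,0],[0,0,0.008,0,0]]'
```

```text
time: 12.6
tool_pos: [543.8, 96.0, 126.9]
tcp_rot: [179.6, 0.0, 85.2]
ft_force: [-2.8, -1.7, 8.3]
finger_gap: 6.3
```

```bash
python3 -m jog '[[0,-0.001,0.002,3,0],[0,-0.001,0.001,-3,0],[0,-0.001,0.004,3,0],[0,-0.001,0.002,-3,0],[0,-0.001,0.006,3,0],[0,-0.001,0.004,-3,0],[0,-0.001,0.007,0,0]]'
```

```text
time: 13.3
tool_pos: [543.6, 96.3, 121.4]
tcp_rot: [179.5, -0.0, 85.4]
ft_force: [-4.4, 2.4, 17.8]
finger_gap: 6.1
```

```bash
python3 -m jog '[[0,-0.001,0,3,0],[0,-0.001,-0.001,-3,0],[0,-0.001,0.002,3,0],[0,-0.001,0.0005,-3,0],[0,-0.001,0.003,3,0],[0,-0.001,0.002,-3,0],[0,-0.001,0.004,0,0]]'
```

```text
time: 14.0
tool_pos: [543.3, 96.6, 118.6]
tcp_rot: [179.4, -0.0, 85.6]
ft_force: [-3.2, -0.8, 12.4]
finger_gap: 6.2
```

```bash
python3 -m jog '[[0,-0.001,-0.001,3,0],[0,-0.001,-0.001,-3,0],[0,-0.001,0.002,3,0],[0,-0.001,0.001,-3,0],[0,-0.001,0.003,0,0],[0,-0.001,0.003,0,0]]'
python3 - <<'E'
from look import *
p=snap('wrist'); im=np.ascontiguousarray(p['image'])
W=tool()
for z in (39,27,14,1): print(z,proj(p,(W@[0,0,z,1])[:3]))
T=np.array(p['tool_from_camera'])
for d in r.pinpoint(p,'key_head')[:1]:
    v=T[:3,:3]@np.linalg.inv(p['K'])@[*d['uv'],1]; o=T[:3,3]; print(d,o+v*(0-o[1])/v[1])
print('hole',proj(p,[542.4,95.9,80]))
rel([542.4,95.9,119],85)
q=snap('side'); qi=np.ascontiguousarray(q['image'])
c=proj(q,[542.4,95.9,90]).astype(int)
a=cv2.resize(im[170:290,195:315,::-1],(400,400),interpolation=cv2.INTER_CUBIC)
b=cv2.resize(qi[c[1]-30:c[1]+30,c[0]-30:c[0]+30,::-1],(400,400),interpolation=cv2.INTER_CUBIC)
cv2.imwrite('pics/c6.png',np.hstack([a,b]))
E
```

```text
time: 14.6
tool_pos: [543.5, 96.7, 118.4]
tcp_rot: [179.3, -0.0, 85.6]
ft_force: [-6.1, -1.6, 17.2]
finger_gap: 6.5
39 [254.5816 233.095 ]
27 [254.583  242.3825]
14 [254.5848 253.9895]
1 [254.5869 267.612 ]
{'uv': [256.4, 250.8], 'conf': 0.86} [ 1.043   0.     17.3383]
hole [253.2656 231.3868]
rel [-0.0008 -0.001  -0.0006] turn 0.65 | tcp [543.5  96.6 118.4] [179.27  -0.03  85.65] F [-6.4 -1.  17.4] t 14.7 gap 6.3
```

View pics/c6.png

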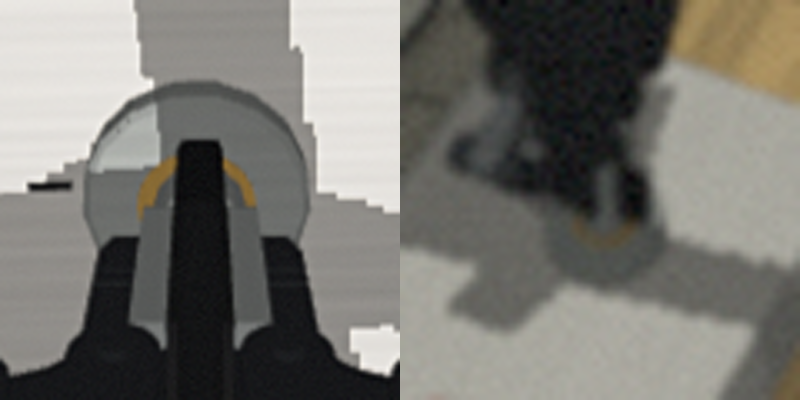

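```bash
python3 -m jog '[[0,-0.001,0.001,3,0],[0,-0.001,0.003,-3,0],[0,-0.001,0.003,3,0],[0,-0.001,0.004,-2,0],[0,-0.001,0.0045,0,0],[0,-0.001,0.0045,0,0]]'
```

```text
time: 15.35
tool_pos: [543.9, 96.7, 118.3]
tcp_rot: [179.1, -0.0, 85.6]
ft_force: [-12.0, -3.1, 30.5]
finger_gap: 6.4
```

Seated: 30 N causes no further travel, and the shoulder computes to about z 79.3 against the 80 face. I'll relax the side load, then turn.

```bash
python3 -m jog '[[0,-0.002,0.002,0,0],[0,-0.002,0.002,0,0],[0,-0.002,0.002,0,0]]'
python3 -m jog '[[0,-0.001,0.002,7,0],[0,-0.001,0.002,14,0],[0,-0.001,0.002,21,0],[0,-0.001,0.002,28,0],[0,-0.001,0.002,35,0]]'
```

```text
time: 15.65
tool_pos: [543.0, 96.7, 118.6]
tcp_rot: [178.9, -0.0, 85.6]
ft_force: [-3.9, -2.3, 13.9]
finger_gap: 6.2
time: 16.15
tool_pos: [542.8, 96.1, 118.5]
tcp_rot: [179.0, -0.6, 50.3]
ft_force: [-5.7, -4.4, 14.6]
finger_gap: 6.0
```

```bash
python3 -m jog '[[0,0,0.002,8,0],[0,0,0.002,16,0],[0,0,0.002,24,0],[0,0,0.002,32,0],[0,0,0.002,40,0],[0,0,0.002,48,0],[0,0,0.002,55,0]]' 100
python3 -c "
from h import *
print(r.sense()['wrist_torque']); rel([542.4,95.9,119],-5)"
```

```text
time: 16.85
tool_pos: [542.8, 95.8, 118.6]
tcp_rot: [179.9, -1.1, -5.0]
ft_force: [-10.5, -2.6, 18.2]
finger_gap: 5.7
[-0.57484378  2.30137623  0.1730387 ]
rel [-0.0004 -0.0001 -0.0005] turn 0.02 | tcp [542.8  95.8 118.6] [179.93  -1.13  -4.98] F [-10.5  -2.6  18.2] t 16.85 gap 5.7
```

Turned 90°. I'll go on through the play to the stop, in small steps while watching the wrist torque.

```bash
python3 -m jog '[[-0.001,0,0.002,4,0],[-0.001,0,0.002,7,0],[-0.001,0,0.002,7,0]]'
python3 -c "
from h import *
print(r.sense()['wrist_torque'])"
python3 -m jog '[[0,0,0.002,3,0],[0,0,0.002,6,0],[0,0,0.002,6,0]]'
python3 -c "
from h import *
print(r.sense()['wrist_torque'])"
```

```text
time: 17.15
tool_pos: [542.4, 95.8, 118.5]
tcp_rot: [-179.9, -1.2, -12.1]
ft_force: [-7.1, -2.1, 14.7]
finger_gap: 5.3
[-0.35680803  1.37831524  0.13581655]
time: 17.45
tool_pos: [542.5, 95.7, 118.5]
tcp_rot: [-179.8, -1.2, -18.2]
ft_force: [-9.7, -1.1, 16.9]
finger_gap: 5.6
[-0.25920571  1.9674868   0.22045042]
```

```bash
python3 -m jog '[[-0.001,0,0.002,3,0],[-0.001,0,0.002,5,0],[-0.001,0,0.002,5,0]]'
python3 - <<'E'
from look import *
print(r.sense()['wrist_torque'])
p=snap('wrist'); im=np.ascontiguousarray(p['image'])
cv2.imwrite('pics/c7.png',cv2.resize(im[160:310,180:330,::-1],(600,600),interpolation=cv2.INTER_CUBIC))
E
```

```text
time: 17.75
tool_pos: [542.1, 95.9, 118.5]
tcp_rot: [-179.7, -1.3, -23.2]
ft_force: [-7.5, -1.9, 14.5]
finger_gap: 6.1
[-0.3512  1.4137  0.3208]
```

View pics/c7.png

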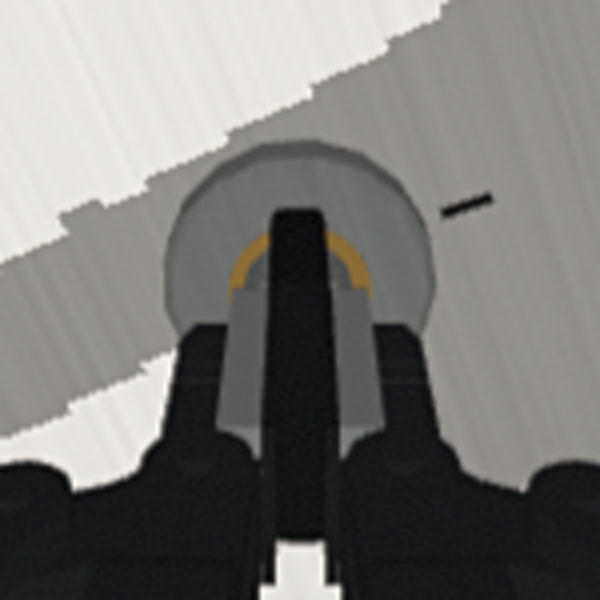

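Run:
```python
from look import *
for i in range(10):
    p=snap('side')
    if i%3==0: s=r.sense(); print(s['time'],s['tool_pos'],s['tcp_rot'],s['ft_force'],s['wrist_torque'],s['finger_gap'])
print(r.hand_in())
```

```text
17.85 [542.1404  95.8847 118.4957] [-179.7125   -1.2534  -23.1363] [-6.1529 -1.5865 14.4894] [-0.3131  1.3815  0.3028] 5.980225828580194
18.0 [542.1422  95.8817 118.5259] [-179.7129   -1.2527  -23.1322] [-7.0452 -2.5494 14.2017] [-0.4107  1.4081  0.3657] 5.783841649193637
18.15 [542.1534  95.8588 118.5255] [-179.7117   -1.252   -23.1351] [-7.165  -1.8667 14.4246] [-0.3932  1.4256  0.3145] 5.83371560602508
18.3 [542.1285  95.8886 118.4913] [-179.7106   -1.2499  -23.1348] [-7.6414 -2.6267 15.2524] [-0.3389  1.4291  0.3455] 5.495817069908389
the job is handed in; nothing more can be done
None
```

I handed the job in with the lamp key fully home in the switch, turned clockwise to the stop and still gripped at 100 N. The hand-in gives no verdict, so success isn't confirmed.

- **Taking the key:** The wide-headed key was in the middle slot. I gripped it across its flat faces and lifted it straight out, touching neither round key.
- **Inserting:** I worked it in with small up-down and rocking strokes. It then sat still under a 30 N push, the highest wrist force I read, against the 60 N limit. By calculation the collar was about 0.5 mm from the switch face.
- **Turning:** The wrist turned about 109° clockwise. Torque rose from about 0.14 to 0.32 N m over the last 11°. That is above the spring's 0.12 N m maximum, so the key is against the stop.
- **Last checks:** In the final 0.5 s before hand-in the pose held within about 0.03 mm and 0.01°. The tool was about 0.3 mm off the keyhole axis, pressing down with about 14 N, and the key was straight in the fingers.

- **Not measured directly:** The switch angle is inferred from the wrist turn and torque. I took no final picture of the round keys or the other things on the bench, and I never moved near them.
- **Disagreements:**
  - The network's keyhole points and an estimate from the deck's front edge differed by 5 to 18 mm. I used the brass plug and slot instead, where all three cameras agreed within about 3 mm.
  - The finger opening read about 6 mm on the 8 mm head, which I put down to the pads compressing.

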